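# Pop and open the dust cover of the herb scale

## Task

The herb scale on the counter is needed for the next customer: press down its orange release tab with a fingertip so that the blue dust cover springs up part-way, then push the cover back until it is fully open against its stop and let go. Only press and push: do not pick up, shove or tip the scale, and leave the other things on the counter where they are.

Things in the scene. Friction and masses are not known exactly. Their poses are not given: they have to be found in the camera images.
- scale: white counter scale, 210 (x) x 190 (y) mm, 2.6 kg, loose on rubber feet (slides if shoved). Origin: centre of underside; x points from its front (tab) to its back (hinge), z up. Rear part, x = -50 to +82 mm: grey frame 160 mm wide, 66 mm high, steel pan inside, blue cover on top. Front deck 40 mm high: orange tab in the middle, display (y = +60 mm) and keys (y = -63 mm) beside it, under 46 mm high
- release_tab (a joint): orange tab rocking on a pivot along the scale's y at x = -59, z = 48 mm of the scale. Rad: 0 at rest, 0.30 with the pad fully down (its middle sinks 9 mm); it frees the cover at about 0.2. Takes about 2 N to start, 5 N fully down; springs back when let go
- tab_pad (a point): middle of the top of the tab's pad, the place to press straight down; pad 36 (x) x 40 (y) mm; at rest at x = -90, y = 0, z = 62 mm of the scale. 18 to 34 mm behind this point (+x of the scale) the tab rises to a hook 78 mm high that holds the cover: do not press there
- cover (a joint): blue panel, 125 mm from hinge to front edge, 150 wide, 6 thick, 0.15 kg, hinged along the scale's y. Rad: 0 shut and latched; released, its spring lifts it to about 1.0; above that it stays where it is left (light friction; under 2 N square to the panel near its edge moves it). It opens up and back, towards +x of the scale, to a stop at 1.85 (a little past upright)
- hinge_line (a point): middle of the cover's hinge axis, fixed on the scale at x = +75, y = 0, z = 70 mm of the scale
- cover_edge (a point): middle of the lower rim of the cover's free front edge, 125 mm from the hinge axis, moving with it (shut: x = -50, z = 67.5 mm of the scale; fully open: about 190 mm above the counter). A steel tongue 16 mm wide stands out 10 mm beyond it
- brass_weight: loose brass weight with a knob, 38 mm across, 55 mm high, beside the scale; leave alone. Origin: centre of its underside
- seal: loose green stone seal, 30 x 30 x 67 mm high, beside the scale; leave alone. Origin: centre of its underside
- pill_bottle: loose small amber jar with white cap, 42 mm across, 75 mm high, beside the scale; leave alone. Origin: centre of its underside
- paper_bar: loose dark wooden paperweight bar, 34 (x) x 200 (y) x 22 mm high, lying in front of the scale, on the robot's side; leave alone. Origin: centre of its underside
- bowl: loose blue bowl, 110 mm across, 50 mm high, to the left; leave alone. Origin: centre of its underside
- abacus: loose abacus, 300 (x) x 170 (y) x 30 mm, to the right; leave alone. Origin: centre of its underside
- herb_jar: loose clear jar of herbs with a steel cap, 100 mm across, 168 mm high, at the far left; leave alone. Origin: centre of its underside

How it is judged:
On the way, in this order (a step that is already met when the one before it is completed fails the run):
1. the orange release tab is pressed down (value of joint release_tab above 0.12 rad).
2. the cover has sprung up part-way (value of joint cover between 0.3 and 1.3 rad), for 0.1 s.
3. the cover is pushed fully open (value of joint cover above 1.7 rad), for 0.2 s.
At the end, for the whole second after the job is handed in: The cover rests open at 1.70 rad or more (its stop is at 1.85), the tab has sprung back (under 0.06 rad), the scale stands flat within 30 mm of where it was and every other thing within 25 mm (value of joint cover above 1.7 rad and velocity of joint cover between -0.1 and 0.1 rad/s and value of joint release_tab below 0.06 rad and distance of scale from where it was at the start of the episode below 0.03 m and angle between scale's own z axis and vertical below 0.05 rad and linear speed of scale below 0.02 m/s and distance of each of brass_weight, seal, pill_bottle, paper_bar, bowl, abacus, herb_jar from where it was at the start of the episode below 0.025 m); the robot touches nothing.
It fails at once if the scale is shoved more than 30 mm, lifted or tipped (distance of scale from where it was at the start of the episode above 0.03 m or height (world z) of scale above 0.012 m or angle between scale's own z axis and vertical above 0.12 rad).
It fails at once if another thing on the counter is moved more than 25 mm or picked up (distance of any of brass_weight, seal, pill_bottle, paper_bar, bowl, abacus, herb_jar from where it was at the start of the episode above 0.025 m).
It also fails if it takes over 37 s, if anything falls off the work surface, if the arm or the gripper's body presses on something with over 40 N, if the wrist force passes 120 N, or if a joint passes its speed limit or range.

## Robot

A 6-joint arm with a two-finger parallel gripper is mounted at the origin on the work surface. World frame = base frame: x ahead of the robot, y to its left, z up, the work surface at z = 0. Lengths are in m, angles in rad, forces in N, time in s.
With the tool pointing down it reaches from about 0.35 to 0.725 m from the base axis. Payload 6 kg.
Tool frame: the origin (TCP) lies on the front face of the gripper's body, between the roots of the fingers; the fingertips stand 73 mm ahead of it and the grasp point (between the pads) lies 54 mm ahead of it; z points along the fingers, x is the direction in which the jaws open and shut, and the axes are right-handed (so a half turn about z gives the same grasp; the last joint's range is limited). The gripper opens to 85 mm and grips with 20 to 120 N. Pads are 22 mm wide; open, the fingers measure 114 mm over their backs; the gripper's body (76 mm by 85 mm) begins 54 mm behind the grasp point. The pads swing forward as they close: fully open they stand 13 mm farther back than shut.
Start: joints at [1.641, 0.04, 0.085, 0, -1.615, -0.334], TCP at [0.156, 0.579, 0.304] pointing down, gripper open.
Joint ranges: [-2.56, 2.56], [-1.29, 2.01], [-1.08, 1.49], [-3.29, 1.98], [-2.81, -0.18], [-2.99, 2.99]. Speed limits (rad/s): [2.57, 2.57, 3.01, 3.14, 3.14, 3.14].

## Interface

Orientations are given as a rotation vector (axis times angle).
In Python, from station import read_state, camera, job_done gives the robot as it stands.
- The arm moves only by the shell command python3 -m inch 'ROWS' [FORCE]. ROWS is JSON, a list of rows, each a list of 3 entries, a list of its own where there are three numbers: the finger opening in m, from 0 to 0.0854, then the shift along the world's x, y, z in m, then the turn about the world's z in rad. A call has exactly 5 rows; each row shifts and turns the commanded pose from where the row before left it; what a row does not reach is not made up. A row lasts 1/12 s, in which the tool goes at most 41.7 mm and 7.16 degrees, less where a joint would pass 70% of its speed; a pose out of reach is approached as far as the arm can. A call with a gripper value outside its range is refused whole. The fingers move at their own pace and stop on an object; FORCE is the grip in N (left out, the last holds). Time passes only in rows, so rows that do not move let the fingers close, or fill a call up. It gives the time, the measured TCP pose, the force and the opening at its end, in the units of the state.
- read_state(): the state, without advancing time (a new reading comes with each control period).
- camera(name): name is "scene" or "top" or "wrist"; returns a dict with "img" (480x640x3 uint8, blue, green, red), "K" (3x3 intrinsics, pixels), "dist" ([k1, k2, p1, p2, k3] as OpenCV has them; the pictures are not rectified), "pose" (4x4, takes a point from camera to world coordinates). Camera axes: x right, y up, looking along -z (the intrinsics and any distortion apply to the point x, -y, -z); pixel columns grow to the right and rows downward; lengths in m; the calibration is good to about 2 mm. A picture is of the moment at which its call begins. There is no depth.
- job_done(): hands the job in, once; it reports no verdict.
The state is a dict: "time_s": time; "qpos": joint angles; "dq": joint speeds; "tau": joint torques, N m; "ee_pos": TCP position; "ee_rot": TCP orientation; "wrist_force": force on the tool from outside, world axes, zero at the start; "torque": the same for the moment, N m; "gripper_width": finger opening in m.
Only numpy, scipy, OpenCV 4.12 (cv2) and the standard library are available. Lean on these libraries where they do the work, as an engineer would, in place of code of your own. Each camera call takes 0.05 s, during which the arm holds its last target.

## Working session

There is one attempt and no reset: what is moved stays moved. The work goes in short steps, Python scripts to look and compute and a shell command to move; the robot and the scene stay as the last step left them, time stands still between calls to the robot, and variables do not carry over. Pictures are saved under pics/ and viewed, and the job is handed in when it is done.

```bash
mkdir -p pics; ls
python3 - <<'E'
from station import read_state, camera
import cv2
s=read_state(); print(s)
for n in ["scene","top","wrist"]:
    c=camera(n); cv2.imwrite(f"pics/{n}0.png",c["img"]); print(n,c["K"],c["dist"],c["pose"])
E
```

```text
pics
{'time_s': 0.0, 'qpos': array([ 1.64068465e+00,  4.08189040e-02,  8.37684831e-02, -4.84693051e-04,
       -1.61550642e+00, -3.33710247e-01]), 'dq': array([ 0.00068809,  0.00044041,  0.00093441,  0.00113373, -0.00147721,
        0.0011464 ]), 'tau': array([-2.05306205e-03, -3.68202066e+01,  3.47401679e+01,  6.93218976e+00,
       -5.63387570e-03, -1.37551975e-06]), 'ee_pos': array([0.15631214, 0.57906091, 0.30284731]), 'ee_rot': array([ 1.90914966e+00, -2.49321400e+00,  1.88774069e-03]), 'wrist_force': array([0.13423434, 0.37073692, 0.49835262]), 'torque': array([ 0.02067118, -0.02884402, -0.01029344]), 'gripper_width': 0.08548278982863262}
scene [[493.71348747   0.         326.95555106]
 [  0.         493.71348747 239.27613903]
 [  0.           0.           1.        ]] [-0.03298722  0.          0.          0.          0.        ] [[ 0.61761682 -0.50398593  0.60377781  1.20100412]
 [ 0.78645928  0.40122481 -0.46957476 -0.53487388]
 [-0.00559156  0.76486393  0.6441676   0.81196134]
 [ 0.          0.          0.          1.        ]]
top [[561.30966013   0.         320.43250133]
 [  0.         561.30966013 235.16480566]
 [  0.           0.           1.        ]] [-0.18071386  0.          0.          0.          0.        ] [[ 0.02778939  0.99568782 -0.08850718  0.3911031 ]
 [-0.9995854   0.02701202 -0.00996899 -0.01296289]
 [-0.00753524  0.08874751  0.99602565  1.58260777]
 [ 0.          0.          0.          1.        ]]
wrist [[387.21872034   0.         321.61779984]
 [  0.         387.21872034 241.29258922]
 [  0.           0.           1.        ]] [-0.06674548  0.          0.          0.          0.        ] [[-2.60366444e-01  9.31764865e-01  2.53028754e-01  2.20041928e-01]
 [-9.65509667e-01 -2.51437536e-01 -6.76036091e-02  5.62013523e-01]
 [ 6.30258603e-04 -2.61903420e-01  9.65093882e-01  3.72787535e-01]
 [ 0.00000000e+00  0.00000000e+00  0.00000000e+00  1.00000000e+00]]
```

View pics/scene0.png

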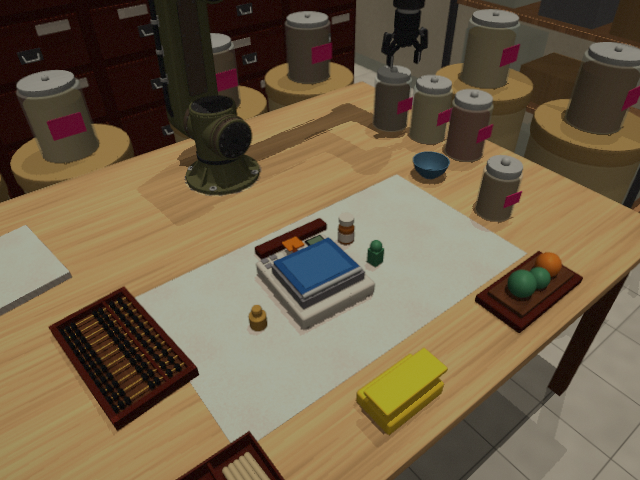

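View pics/top0.png

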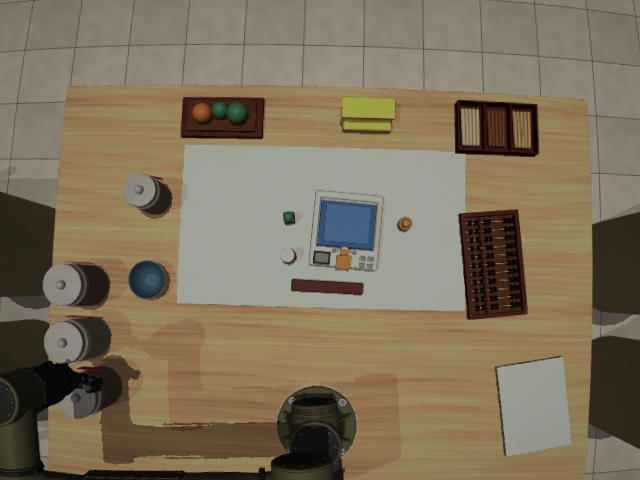

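The top view shows the scale at about (345,230), with the orange tab at (343,259). The paper bar is in front at (327,287), the pill bottle at (288,256), the seal at (289,217) and the weight at (405,224).

Run:
```python
import cv2
a=cv2.imread("pics/top0.png")[180:300,270:430]; cv2.imwrite("pics/topz.png",cv2.resize(a,None,fx=5,fy=5,interpolation=cv2.INTER_CUBIC))
a=cv2.imread("pics/scene0.png")[205:335,235:395]; cv2.imwrite("pics/scenez.png",cv2.resize(a,None,fx=4.6,fy=4.6,interpolation=cv2.INTER_CUBIC))
```

```text
(no output)
```

View pics/topz.png

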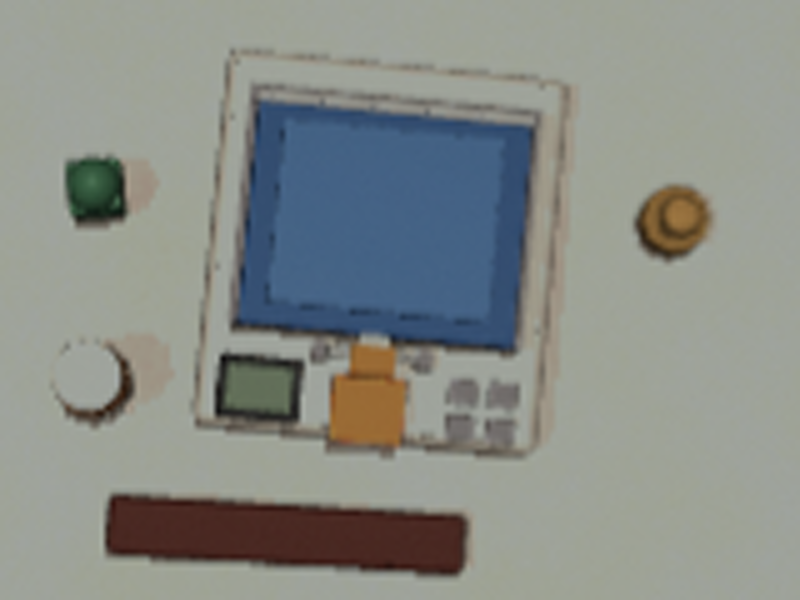

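View pics/scenez.png

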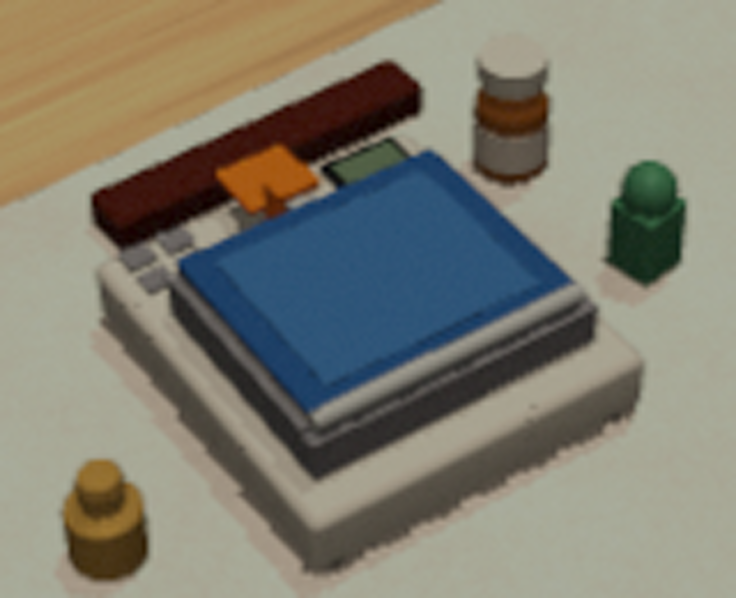

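```bash
cat > h.py <<'E'
import numpy as np, cv2
from scipy.optimize import least_squares
def proj(c,P):
    T=np.linalg.inv(np.array(c["pose"])); p=(T[:3,:3]@np.atleast_2d(P).T).T+T[:3,3]
    p=p*[1,-1,-1]
    return cv2.projectPoints(p.reshape(-1,1,3),np.zeros(3),np.zeros(3),np.array(c["K"]),np.array(c["dist"]))[0].reshape(-1,2)
def S(x,y,yaw,P):
    R=np.array([[np.cos(yaw),-np.sin(yaw),0],[np.sin(yaw),np.cos(yaw),0],[0,0,1]])
    return (R@np.atleast_2d(P).T).T+[x,y,0]
def ray(c,uv,z):
    n=cv2.undistortPoints(np.array([[uv]],float),np.array(c["K"]),np.array(c["dist"]))[0,0]
    d=np.array(c["pose"])[:3,:3]@np.array([n[0],-n[1],-1]); o=np.array(c["pose"])[:3,3]
    return o+d*(z-o[2])/d[2]
E
cat > fit.py <<'E'
from h import *
from station import camera
t=camera("top"); s=camera("scene")
top=[((-105,95,40),(197,424)),((-105,-95,40),(528,455)),((105,-95,40),(572,88)),((105,95,40),(232,50)),((-50,75,72),(233,327)),((-50,-75,72),(516,352)),((-108,20,62),(331,443)),((-108,-20,62),(403,445)),((-72,20,62),(331,376)),((-72,-20,62),(406,381))]
sc=[((-50,75,73),(432,151)),((-50,-75,73),(180,268)),((-108,20,62),(283,145)),((-108,-20,62),(217,168)),((-72,20,62),(318,181)),((105,-95,40),(313,520)),((105,95,40),(640,360))]
A=np.array([a for a,b in top])/1e3; ua=(np.array([b for a,b in top])+.5)/5-.5+[270,180]
B=np.array([a for a,b in sc])/1e3; ub=(np.array([b for a,b in sc])+.5)/4.6-.5+[235,205]
def f(p,w=(1,1)): return np.r_[w[0]*(proj(t,S(*p,A))-ua).ravel(),w[1]*(proj(s,S(*p,B))-ub).ravel()]
for w in [(1,0),(0,1),(1,1)]:
    r=least_squares(f,[.5,0,0],args=(w,)); print(w,r.x.round(4))
    for nm,P in [("tab",(-.09,0,.062)),("hinge",(.075,0,.07)),("edge0",(-.05,0,.0675))]: print(nm,S(*r.x,P)[0].round(4))
print(np.round(f(r.x).reshape(-1,2),1).tolist())
off=np.array([270,180])
for nm,uv,z in [("seal",(95,180),.06),("pill",(88,375),.075),("brass",(683,215),.055),("bar_l",(107,525),.022),("bar_r",(466,545),.022)]:
    print(nm,ray(t,(np.array(uv)+.5)/5-.5+off,z).round(3))
E
python3 fit.py
```

```text
(1, 0) [ 0.5443 -0.0679 -0.0749]
tab [ 0.4546 -0.0612  0.062 ]
hinge [ 0.6191 -0.0735  0.07  ]
edge0 [ 0.4944 -0.0642  0.0675]
(0, 1) [ 0.5479 -0.0658 -0.0757]
tab [ 0.4582 -0.059   0.062 ]
hinge [ 0.6227 -0.0715  0.07  ]
edge0 [ 0.4981 -0.062   0.0675]
(1, 1) [ 0.5459 -0.0666 -0.0737]
tab [ 0.4561 -0.06    0.062 ]
hinge [ 0.6207 -0.0721  0.07  ]
edge0 [ 0.496  -0.0629  0.0675]
[[-1.5, -0.6], [1.1, 0.2], [-0.8, -1.7], [-0.7, -0.9], [0.4, -1.2], [-0.9, -0.6], [-1.1, -0.8], [-0.8, 0.3], [0.2, -0.6], [-0.1, -0.1], [-0.7, -1.0], [-2.1, -2.0], [-1.0, -0.7], [-1.3, 0.4], [-0.6, -0.4], [-1.3, 1.5], [1.1, -1.0]]
seal [0.578 0.091 0.06 ]
pill [0.47  0.09  0.075]
brass [ 0.568 -0.232  0.055]
bar_l [0.39  0.081 0.022]
bar_r [ 0.384 -0.119  0.022]
```

```bash
python3 -m inch '[[0,[0.015,-0.033,0],0.06],[0,[0.015,-0.033,0],0.06],[0,[0.015,-0.033,0],0.069],[0,[0.015,-0.033,0],0],[0,[0.015,-0.033,0],0]]' 20; python3 -m inch '[[0,[0.015,-0.033,0],0],[0,[0.015,-0.033,0],0],[0,[0.015,-0.033,0],0],[0,[0.015,-0.033,0],0],[0,[0.015,-0.033,0],0]]'
```

```text
time_s: 0.67
ee_pos: [0.2318, 0.4126, 0.3037]
ee_rot: [2.138, -2.302, 0.0]
wrist_force: [0.2, -0.6, 0.9]
gripper_width: 0.0251
time_s: 1.08
ee_pos: [0.3066, 0.2475, 0.304]
ee_rot: [-2.137, 2.301, 0.001]
wrist_force: [1.9, -0.4, 0.2]
gripper_width: -0.0002
```

```bash
python3 -m inch '[[0,[0.0145,-0.031,0],0],[0,[0.0145,-0.031,0],0],[0,[0.0145,-0.031,0],0],[0,[0.0145,-0.031,0],0],[0,[0.0145,-0.031,0],0]]'; python3 -m inch '[[0,[0.0145,-0.0305,-0.018],0],[0,[0.0145,-0.0305,-0.018],0],[0,[0.0145,-0.0305,-0.018],0],[0,[0.0145,-0.0305,-0.018],0],[0,[0.0145,-0.0305,-0.018],0]]'
python3 - <<'E'
from station import read_state, camera
import cv2
for n in ["scene","top","wrist"]:
    c=camera(n); i=c["img"]; 
    if n=="top": i=cv2.resize(i[180:300,270:430],None,fx=5,fy=5)
    if n=="scene": i=cv2.resize(i[135:335,235:435],None,fx=3,fy=3)
    cv2.imwrite(f"pics/{n}1.png",i)
s=read_state();print(s["ee_pos"],s["ee_rot"],s["wrist_force"],s["time_s"])
E
```

```text
time_s: 1.5
ee_pos: [0.3791, 0.0926, 0.3042]
ee_rot: [-2.137, 2.301, 0.0]
wrist_force: [0.5, 1.0, 0.8]
gripper_width: -0.0
time_s: 1.92
ee_pos: [0.4517, -0.0602, 0.2132]
ee_rot: [-2.136, 2.302, -0.001]
wrist_force: [0.8, 1.0, -0.2]
gripper_width: -0.0004
[ 0.4508695  -0.06040619  0.21165802] [ 2.1286444  -2.30505523 -0.00345757] [-0.29356568  1.25687011  0.80296927] 2.0667
```

View pics/scene1.png

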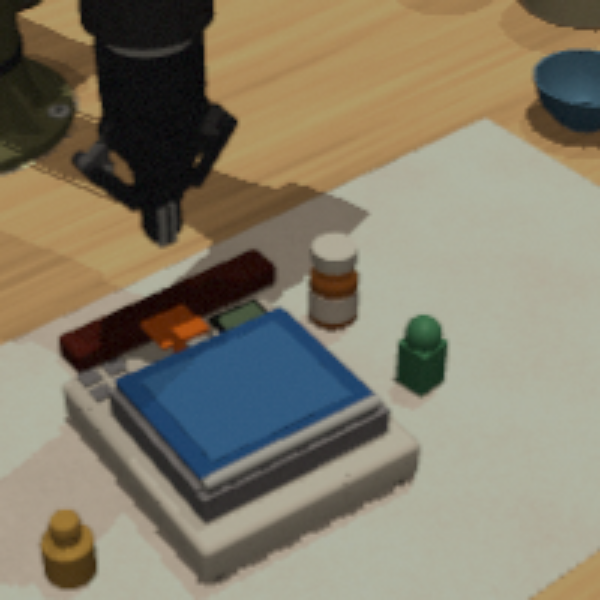

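View pics/wrist1.png

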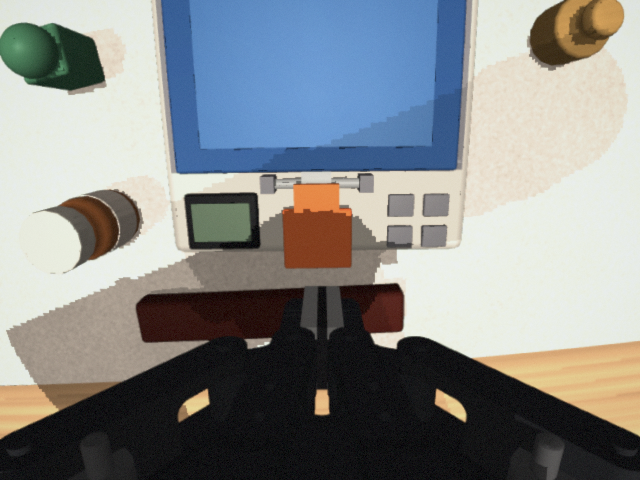

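The closed fingers are over the tab and square to the scale; the pad sits at about (318,238) in the wrist picture. I'll check its position with the wrist camera.

Run:
```python
from h import *
from station import camera
c=camera("wrist")
for uv in [(284,209),(351,210),(285,268),(352,268)]: print(ray(c,uv,.062).round(4))
```

```text
[ 0.4776 -0.0408  0.062 ]
[ 0.4739 -0.0792  0.062 ]
[ 0.4419 -0.0377  0.062 ]
[ 0.4387 -0.0777  0.062 ]
```

```bash
python3 -m inch '[[0,[0.002,0.001,-0.015],0],[0,[0,0,-0.015],0],[0,[0,0,-0.014],0],[0,[0,0,-0.012],0],[0,[0,0,-0.008],0]]'; python3 -m inch '[[0,[0,0,-0.003],0],[0,[0,0,-0.003],0],[0,[0,0,-0.003],0],[0,[0,0,-0.002],0],[0,[0,0,0],0]]'
```

```text
time_s: 2.53
ee_pos: [0.4533, -0.0563, 0.1494]
ee_rot: [-2.139, 2.301, -0.0]
wrist_force: [-0.7, 0.2, -0.6]
gripper_width: -0.0
time_s: 2.95
ee_pos: [0.4534, -0.0572, 0.1388]
ee_rot: [-2.137, 2.303, -0.0]
wrist_force: [-0.2, -0.1, 0.2]
gripper_width: 0.0005
```

```bash
python3 -m inch '[[0,[0,-0.002,-0.003],0],[0,[0,0,-0.002],0],[0,[0,0,-0.002],0],[0,[0,0,-0.002],0],[0,[0,0,0],0]]'
python3 - <<'E'
from station import read_state, camera
import cv2
for n in ["scene","wrist"]:
    c=camera(n); i=c["img"]; 
    if n=="scene": i=cv2.resize(i[135:335,235:435],None,fx=3,fy=3)
    cv2.imwrite(f"pics/{n}2.png",i)
s=read_state();print(s["ee_pos"],s["wrist_force"],s["time_s"])
E
```

```text
time_s: 3.37
ee_pos: [0.4528, -0.0595, 0.1297]
ee_rot: [2.135, -2.302, -0.002]
wrist_force: [-5.4, 0.8, 6.5]
gripper_width: 0.0004
[ 0.45281691 -0.05949242  0.12994694] [-5.00376509  0.98182433  4.94264438] 3.4667
```

View pics/scene2.png

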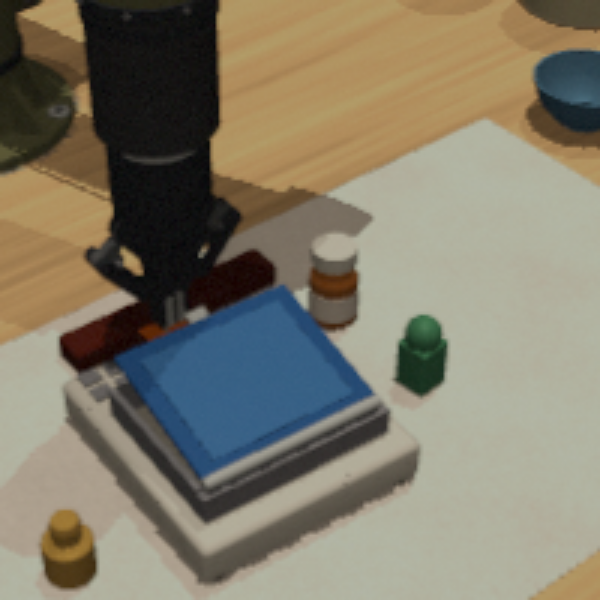

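View pics/wrist2.png

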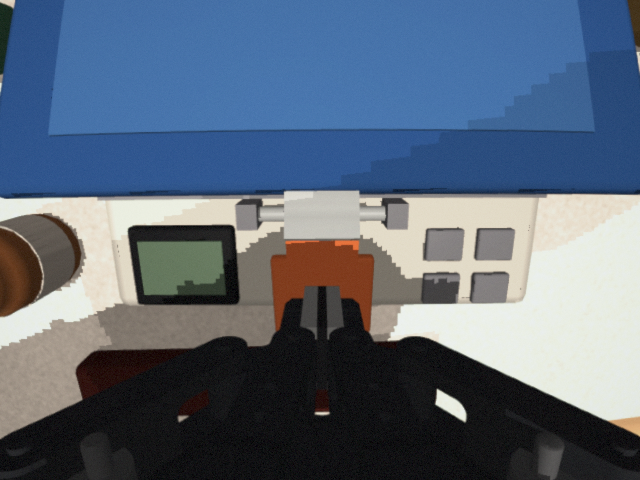

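The cover has come free: its edge is raised in both pictures and the tongue is clear of the hook. It may be resting against the gripper, so I'll back off up and forward.

```bash
python3 -m inch '[[0,[-0.003,0,0.006],0],[0,[-0.01,0,0.01],0],[0,[-0.015,0,0.01],0],[0,[-0.015,0,0.01],0],[0,[0,0,0],0]]'
python3 - <<'E'
from station import read_state, camera
import cv2
for n in ["scene","wrist"]:
    c=camera(n); i=c["img"]; 
    if n=="scene": i=cv2.resize(i[135:335,235:435],None,fx=3,fy=3)
    cv2.imwrite(f"pics/{n}3.png",i)
s=read_state();print(s["ee_pos"],s["wrist_force"],s["time_s"])
E
```

```text
time_s: 3.88
ee_pos: [0.41, -0.0593, 0.1685]
ee_rot: [-2.134, 2.3, -0.004]
wrist_force: [0.9, -0.0, 0.8]
gripper_width: 0.0003
[ 0.41061552 -0.05908049  0.16658099] [ 0.32551451  0.67589952 -0.09168687] 3.9833
```

View pics/scene3.png

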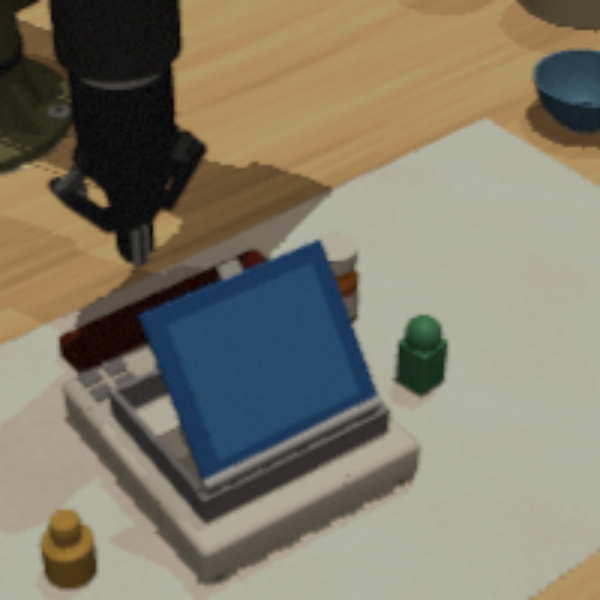

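View pics/wrist3.png

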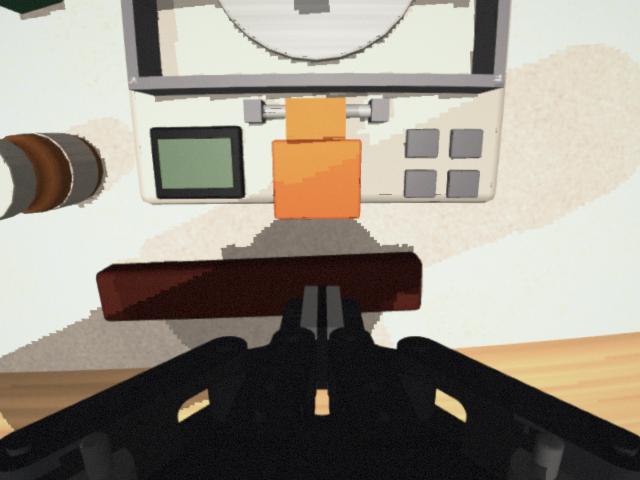

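The cover has sprung to about 1 rad and the tab is back up. Next I'll raise the tool and come in at mid-width in front of the cover's edge.

```bash
python3 -m inch '[[0,[0,0,0.03],0],[0,[0.01,0,0.028],0],[0,[0.03,-0.002,0],0],[0,[0.035,-0.003,0],0],[0,[0.035,-0.002,0],0]]'
python3 - <<'E'
from station import read_state, camera
import cv2
for n in ["scene","wrist"]:
    c=camera(n); i=c["img"]; 
    if n=="scene": i=cv2.resize(i[135:335,235:435],None,fx=3,fy=3)
    cv2.imwrite(f"pics/{n}4.png",i)
s=read_state();print(s["ee_pos"],s["wrist_force"],s["time_s"])
E
```

```text
time_s: 4.4
ee_pos: [0.5224, -0.0664, 0.2237]
ee_rot: [-2.136, 2.302, -0.001]
wrist_force: [-0.2, -0.4, 0.7]
gripper_width: 0.0
[ 0.52336415 -0.06637164  0.21849701] [-0.03763822 -0.55306151 -0.90656812] 4.5
```

View pics/scene4.png

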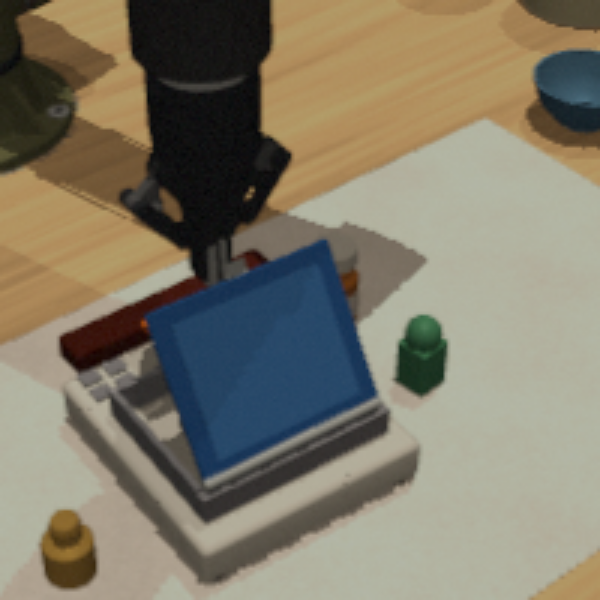

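View pics/wrist4.png

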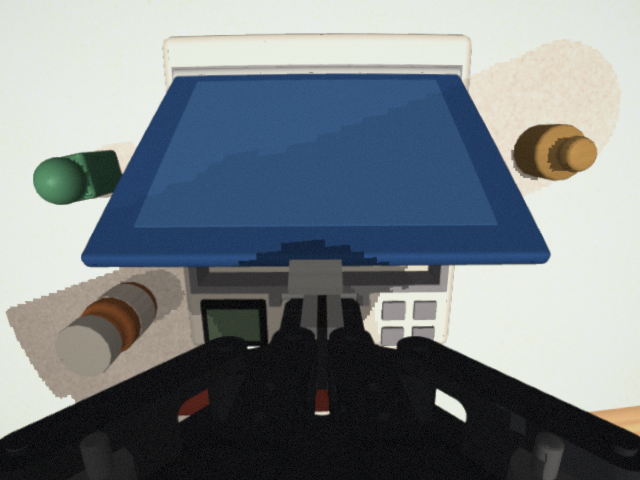

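The fingers sit centred in front of the tongue (at about (315,275) in the wrist view). I'll push back gently.

```bash
python3 -m inch '[[0,[0.008,-0.0006,0.003],0],[0,[0.008,-0.0006,0.001],0],[0,[0.008,-0.0006,0],0],[0,[0.008,-0.0006,0],0],[0,[0.008,-0.0006,0],0]]';python3 -m inch '[[0,[0.008,-0.0006,0],0],[0,[0.008,-0.0006,0],0],[0,[0.008,-0.0006,0],0],[0,[0.006,-0.0006,0],0],[0,[0.006,-0.0006,0],0]]'
python3 - <<'E'
from station import read_state, camera
import cv2
for n in ["scene","wrist"]:
    c=camera(n); i=c["img"]; 
    if n=="scene": i=cv2.resize(i[135:335,235:435],None,fx=3,fy=3)
    cv2.imwrite(f"pics/{n}5.png",i)
s=read_state();print(s["ee_pos"],s["wrist_force"],s["time_s"])
E
```

```text
time_s: 4.92
ee_pos: [0.561, -0.0693, 0.2288]
ee_rot: [-2.136, 2.302, -0.002]
wrist_force: [-5.7, 1.0, 11.2]
gripper_width: 0.0002
time_s: 5.33
ee_pos: [0.5986, -0.0728, 0.2344]
ee_rot: [-2.133, 2.297, -0.013]
wrist_force: [-1.9, 0.9, 17.2]
gripper_width: 0.0
[ 0.59818553 -0.07250805  0.23170922] [-0.20870508  0.80521977  0.47804044] 5.4333
```

View pics/scene5.png

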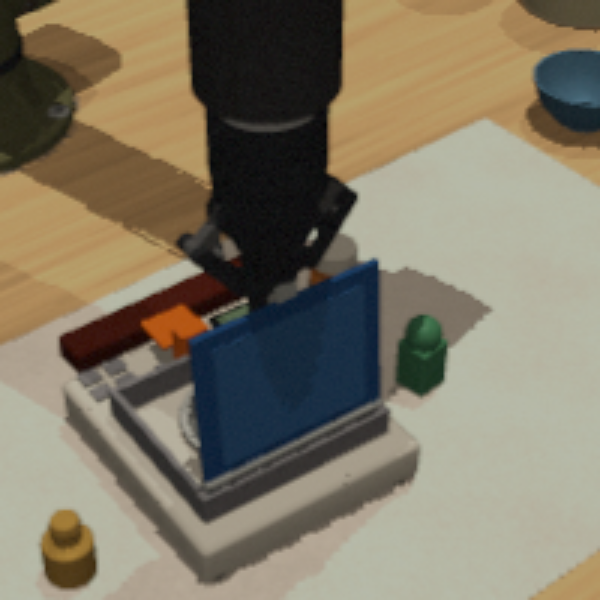

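View pics/wrist5.png

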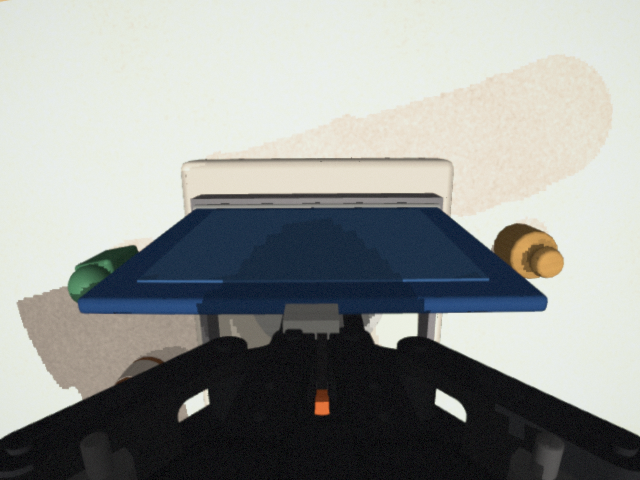

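The cover is now nearly upright. The vertical force rose to 17 N during the push, probably from the tongue riding against the finger linkage. I'll raise the tool before pushing on so only the fingertips touch.

```bash
python3 -m inch '[[0,[-0.004,0,0.008],0],[0,[0,0,0.01],0],[0,[0.004,0,0.004],0],[0,[0.004,-0.0003,0],0],[0,[0.006,-0.0004,0],0]]';python3 -m inch '[[0,[0.006,-0.0004,0],0],[0,[0.005,-0.0004,0],0],[0,[0.004,-0.0003,0],0],[0,[0.003,0,0],0],[0,[0,0,0],0]]'
python3 - <<'E'
from station import read_state, camera
import cv2
for n in ["scene","wrist"]:
    c=camera(n); i=c["img"]; 
    if n=="scene": i=cv2.resize(i[135:335,235:435],None,fx=3,fy=3)
    cv2.imwrite(f"pics/{n}6.png",i)
s=read_state();print(s["ee_pos"],s["wrist_force"],s["time_s"])
E
```

```text
time_s: 5.85
ee_pos: [0.6068, -0.0729, 0.2504]
ee_rot: [-2.136, 2.302, -0.001]
wrist_force: [0.5, -0.2, -0.4]
gripper_width: -0.0002
time_s: 6.27
ee_pos: [0.6249, -0.0741, 0.2491]
ee_rot: [2.136, -2.302, -0.001]
wrist_force: [-0.8, 0.0, 0.0]
gripper_width: -0.0001
[ 0.62453145 -0.07411012  0.24962451] [ 0.17841541  1.07213337 -0.24907108] 6.3667
```

View pics/scene6.png

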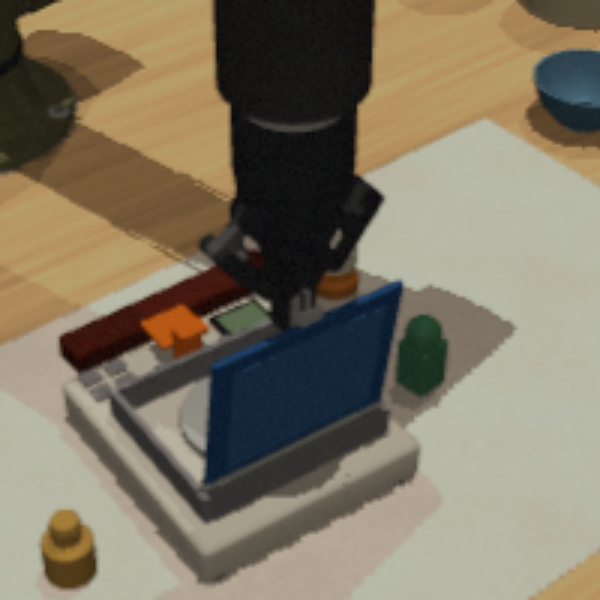

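View pics/wrist6.png

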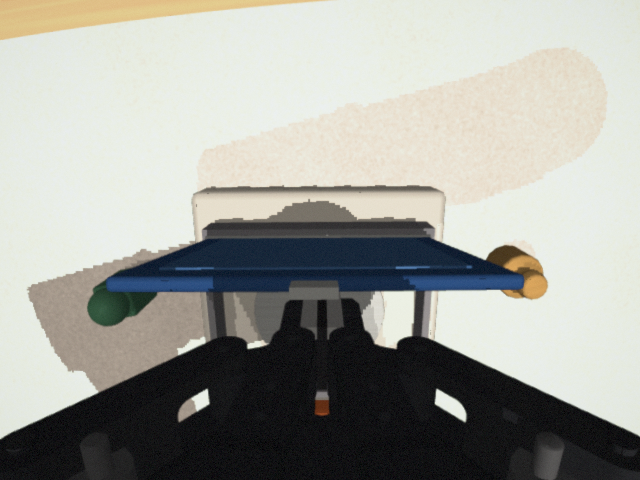

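The cover is just past upright and the contact is light. I'll continue in small steps until it meets the stop.

```bash
python3 -m inch '[[0,[0.003,-0.0002,0],0],[0,[0.003,-0.0002,0],0],[0,[0.003,-0.0002,0],0],[0,[0.002,0,0],0],[0,[0,0,0],0]]'
python3 - <<'E'
from station import read_state, camera
import cv2
for n in ["scene"]:
    c=camera(n); i=c["img"]; 
    if n=="scene": i=cv2.resize(i[175:325,255:405],None,fx=4,fy=4,interpolation=cv2.INTER_CUBIC)
    cv2.imwrite(f"pics/{n}7.png",i)
s=read_state();print(s["ee_pos"],s["wrist_force"],s["time_s"])
E
```

```text
time_s: 6.78
ee_pos: [0.6358, -0.0747, 0.2497]
ee_rot: [2.137, -2.303, 0.0]
wrist_force: [-0.4, -0.6, 0.1]
gripper_width: 0.0
[ 0.63565095 -0.07467483  0.24974634] [ 0.27549102 -0.34593997  0.14350807] 6.8333
```

View pics/scene7.png

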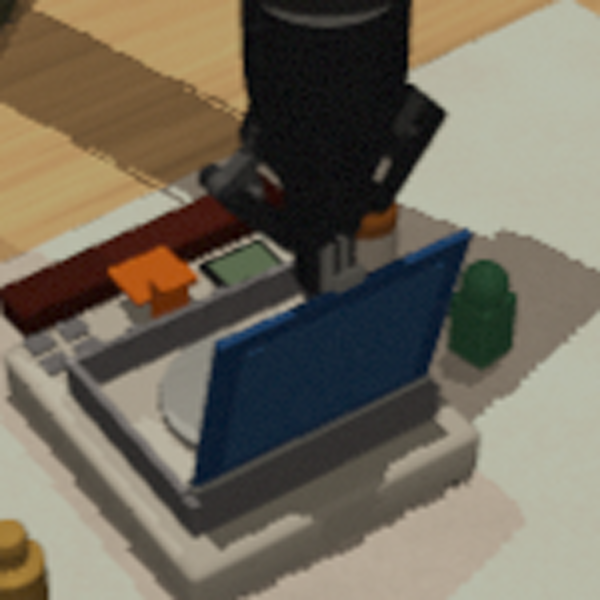

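```bash
cat > ang.py <<'E'
from h import *
from station import camera
import sys
c=camera("scene")
def cor(th,y,o): # lower rim o=-2.5
    u=np.array([-np.cos(th),0,np.sin(th)]); n=np.array([-np.sin(th),0,-np.cos(th)])
    return np.array([.075,y,.070])+.125*u-o*n
def run(pts,k,off):
  for th in np.arange(1.5,1.9,.05):
    p=[proj(c,S(.5459,-.0666,-.0737,cor(th,y,-.0025)))[0] for y in (-.075,.075)]
    print(round(th,2),[((q-off+.5)*k-.5).round(0).tolist() for q in p])
run(None,4,np.array([255,175]))
E
python3 ang.py
```

```text
1.5 [[164.0, 291.0], [417.0, 182.0]]
1.55 [[171.0, 297.0], [424.0, 187.0]]
1.6 [[178.0, 304.0], [432.0, 193.0]]
1.65 [[185.0, 312.0], [439.0, 200.0]]
1.7 [[192.0, 320.0], [447.0, 207.0]]
1.75 [[199.0, 329.0], [454.0, 215.0]]
1.8 [[206.0, 338.0], [462.0, 223.0]]
1.85 [[213.0, 347.0], [469.0, 232.0]]
```

The projected corners match about 1.85 rad, but I haven't felt the stop yet. I'll nudge a few mm further to find it.

```bash
python3 -m inch '[[0,[0.002,0,0],0],[0,[0.002,0,0],0],[0,[0.001,0,0],0],[0,[0,0,0],0],[0,[0,0,0],0]]'
```

```text
time_s: 7.3
ee_pos: [0.6405, -0.0747, 0.2499]
ee_rot: [-2.137, 2.303, -0.0]
wrist_force: [-1.6, -0.2, -0.8]
gripper_width: 0.0001
```

```bash
python3 -m inch '[[0,[0.002,0,0],0],[0,[0.001,0,0],0],[0,[0.001,0,0],0],[0,[0,0,0],0],[0,[0,0,0],0]]';  python3 - <<'E'
from station import read_state, camera
import cv2
c=camera("scene"); i=cv2.resize(c["img"][175:325,255:405],None,fx=4,fy=4,interpolation=cv2.INTER_CUBIC)
cv2.imwrite("pics/scene8.png",i)
s=read_state();print(s["ee_pos"],s["wrist_force"],s["time_s"])
E
```

```text
time_s: 7.72
ee_pos: [0.6424, -0.0748, 0.2497]
ee_rot: [2.134, -2.299, -0.006]
wrist_force: [-11.5, 1.3, 4.2]
gripper_width: 0.0001
[ 0.64239079 -0.07476415  0.24975543] [-11.06325217   0.89443511   3.57402539] 7.7667
```

View pics/scene8.png

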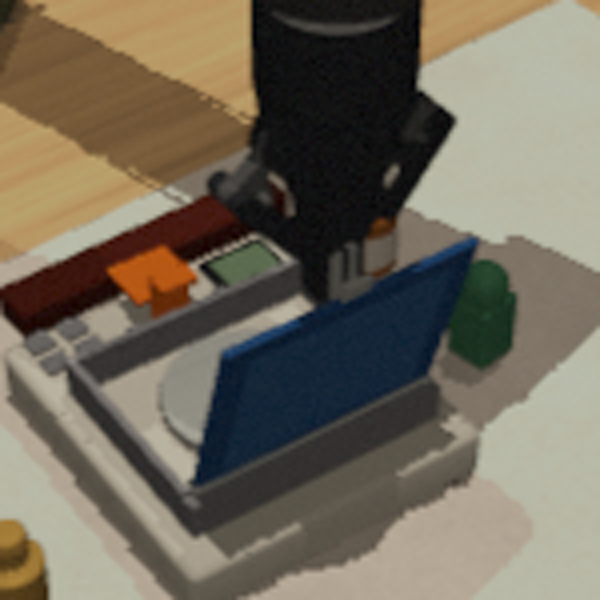

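The force rose to 11 N, so the cover is on its stop, and the scale hasn't moved. I'll back away and then lift.

```bash
python3 -m inch '[[0,[-0.006,0,0],0],[0,[-0.015,0,0],0],[0,[-0.02,0,0],0],[0,[-0.02,0,0.02],0],[0,[-0.02,0,0.03],0]]'; python3 -m inch '[[0,[-0.03,0,0.025],0],[0,[-0.03,0,0.025],0],[0,[-0.03,0,0.02],0],[0,[-0.03,0,0.01],0],[0,[0,0,0],0]]';  python3 - <<'E'
from station import read_state, camera
import cv2
c=camera("scene"); i=cv2.resize(c["img"][175:325,255:405],None,fx=4,fy=4,interpolation=cv2.INTER_CUBIC)
cv2.imwrite("pics/scene9.png",i); cv2.imwrite("pics/top9.png",camera("top")["img"])
s=read_state();print(s["ee_pos"],s["wrist_force"],s["time_s"])
E
```

```text
time_s: 8.18
ee_pos: [0.5618, -0.0745, 0.2967]
ee_rot: [2.134, -2.3, -0.006]
wrist_force: [0.2, -0.2, 0.6]
gripper_width: 0.0
time_s: 8.6
ee_pos: [0.4404, -0.0756, 0.3859]
ee_rot: [-2.13, 2.296, -0.011]
wrist_force: [0.7, -0.1, 0.8]
gripper_width: 0.0001
[ 0.44282166 -0.07465626  0.38149483] [ 0.56593139  0.3402743  -0.13347023] 8.7
```

View pics/scene9.png

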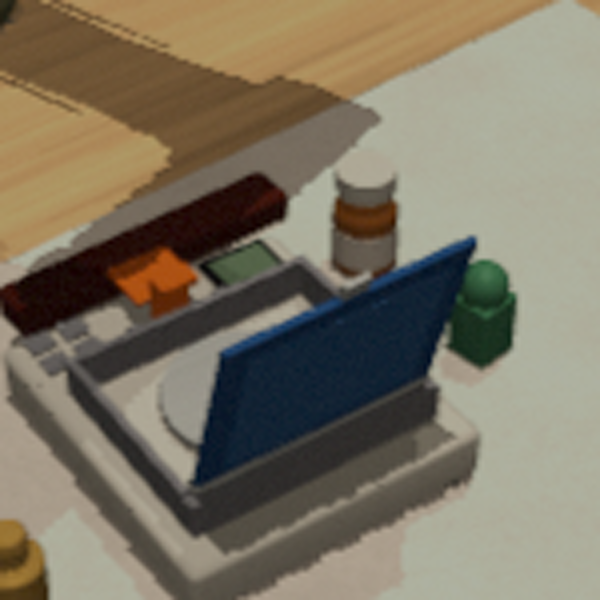

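View pics/top9.png

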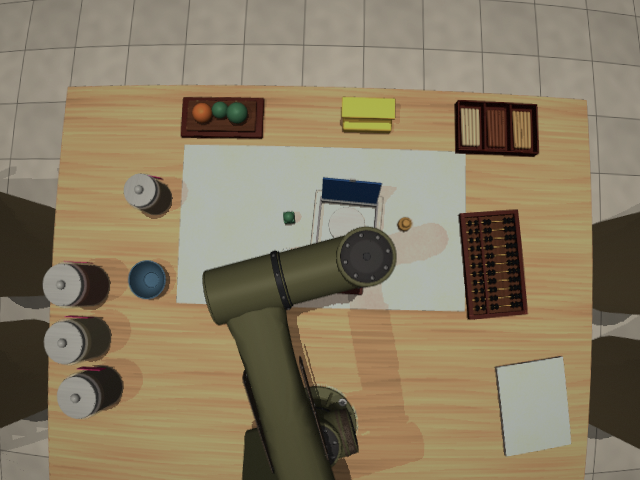

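The cover stays on its stop with its corners at (223,352) and (474,238), as they were while it was pressed. The tab is up, and the objects I can see are where they were.

```bash
python3 -m inch '[[0,[0,0,0],0],[0,[0,0,0],0],[0,[0,0,0],0],[0,[0,0,0],0],[0,[0,0,0],0]]'; python3 -c "
from station import job_done; print(job_done())"
```

```text
time_s: 9.12
ee_pos: [0.4438, -0.0746, 0.3791]
ee_rot: [2.136, -2.302, -0.001]
wrist_force: [0.2, 0.9, 0.9]
gripper_width: 0.0
the job is handed in; nothing more can be done
None
```

I pressed the orange tab with the closed fingertips, which let the cover spring up to about 1 rad. I then pushed the cover back until I felt its stop, backed away and handed the job in at 9.1 s. `job_done()` reports no verdict, so the result rests on the checks below.

**Last checks**
- **Cover:** it stayed where I left it after I let go. Its corners in the scene picture match an angle of about 1.85 rad, give or take about 0.05.
- **Tab:** it looks sprung back up in the picture; I did not measure its angle.
- **Scale and other things:** by eye, the scale and everything I could see stood where they had been. In the last top view the arm hid the pill bottle and most of the paper bar, but both looked in place in the scene picture.
- **Robot:** clear of everything, with the measured force at noise level.

**Forces and disagreements**
- **Vertical force:** it reached about 17 N during the push, probably the cover's tongue rubbing on the finger linkage. I raised the tool and it went away.
- **Stop:** the push against it reached about 11 N. The stop came 5–6 mm further back than I had worked out, so my scale position or finger width was off by that much.

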